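# Friction demonstration with the tilting plane

## Task

Run the sliding-friction demonstration: level the tilting plane, ease every slider that is in the foam case out of its tight cutout by its knob, and stand them all upright on the upper half of the level plane. When all are up there, push the rubber pad at the plane's stop end down so the plane tips and all the sliders slide down into the lower half against the stop; then push the plane level again and only then take the sliders off and stand them all upright in the shallow white tray. Leave the plane level and do not disturb the other things on the bench.

Things in the scene. Friction and masses are not known exactly. Their poses are not given: they have to be found in the camera images.
- slider0: beech friction slider: a 50 x 50 mm square base 20 mm thick with a round black knob 22 mm across standing 44 mm up from its middle (64 mm tall over all), about 130 g. Origin: middle of the base's underside; z points up the knob. Starts in the case's cutout at case x = -42 mm, y = -42 mm, or is absent (None)
- slider1: aluminium friction slider: a 50 x 50 mm square base 20 mm thick with a round black knob 22 mm across standing 44 mm up from its middle (64 mm tall over all), about 130 g. Origin: middle of the base's underside; z points up the knob. Starts in the case's cutout at case x = -42 mm, y = 42 mm, or is absent (None)
- slider2: grey plastic friction slider: a 50 x 50 mm square base 20 mm thick with a round black knob 22 mm across standing 44 mm up from its middle (64 mm tall over all), about 130 g. Origin: middle of the base's underside; z points up the knob. Starts in the case's cutout at case x = 42 mm, y = -42 mm, or is absent (None)
- slider3: brass friction slider: a 50 x 50 mm square base 20 mm thick with a round black knob 22 mm across standing 44 mm up from its middle (64 mm tall over all), about 130 g. Origin: middle of the base's underside; z points up the knob. Starts in the case's cutout at case x = 42 mm, y = 42 mm, or is absent (None)
- case: aluminium case without its lid, fixed, 194 x 184 mm, left or right of the plane. Black foam top 38 mm above the bench, with four square cutouts 18 mm deep (floor 20 mm above the bench) centred 42 mm either way from the middle in x and y. Origin: middle of its underside; z up
- case_foam (a point): middle of the foam top (38 mm above the bench), axes as the case's. In each cutout a springy foam cheek squeezes the slider's base across case x with about 20 N: a straight pull takes about 10 to 20 N. Small wiggles (1.5 mm to and fro along case y, where it has 2 mm of play each way) while lifting help it out. It is free once lifted 20 mm
- plane (a joint): tilt of the plane, rad: 0 = level (its rest), up to 0.36 as the stop end is pushed down. It may start tilted up to 0.25. The hinge is stiff: 2 to 10 N at either end move the plane and it stays where it is left, but with sliders high up it may sink back level. The floor is slick: sliders start to slide at about 0.17 to 0.27 rad
- plane_mid (a point): on the scribed cross line halving the white plane's floor, 95 mm above the bench when level. x across (inside width 134 mm), y along: +y to the high end, -y to the stop; z the floor's normal. Black stop 18 mm high at y = -130 mm, aluminium fence 12 mm high at y = +130 mm, side rails 12 mm high. Hinge axis along x at y = -35 mm, 5 mm below the floor
- plane_pad (a point): push point on the black ribbed pad beyond the stop, 187 mm from plane_mid towards -y, level with the floor; the pad is 134 mm wide and its outer end is 13 mm farther out. Pushing it down tips the plane; it sinks about 54 mm at full tilt
- plane_far (a point): push point on the bare lip beyond the high-end fence, 152 mm from plane_mid towards +y, level with the floor; the lip is 27 mm long and 134 mm wide, its outer end 13 mm beyond this point. Pushing it down levels the plane
- tray: shallow white plastic tray with a grey mat, fixed, 180 x 180 mm outside, walls 4 mm thick and 18 mm high, inner floor 5 mm above the bench. Origin: middle of its underside; axes level, z up. Stands on the other side of the plane from the case
- beaker: bystander, leave alone: glass beaker, 68 mm across, 90 tall, at the far left behind the work area. Origin: middle of its underside
- masses: bystander, leave alone: stack of brass slotted masses, 48 mm across, 85 tall with its stem, at the far right behind the work area. Origin: middle of its underside
- force_meter: bystander, leave alone: clear plastic spring balance lying down, 170 x 26 x 22 mm plus hook, at the far right. Origin: middle of its underside
- slide_box: bystander, leave alone: wooden microscope-slide box, 85 x 170 x 32 mm, behind the plane. Origin: middle of its underside
- marker: bystander, leave alone: white marker pen lying down, 130 x 14 mm, behind the plane, to the right. Origin: middle of its underside
- condenser: bystander, leave alone: dark microscope condenser lens in its mount, 72 mm across, 22 tall, between the beaker and the slide box. Origin: middle of its underside
- meter: bystander, leave alone: white hand-held meter with an orange knob, 150 x 80 x 30 mm, at the far left. Origin: middle of its underside
Not all that is in view belongs to the job. What is shaped like the slider1 but blue or turquoise is not meant.

How it is judged:
By the outcome, as a careful person would: the job done as asked, in the order asked, and still so for the second after the job is handed in, with the robot touching nothing.
Of slider0, slider1, slider2, slider3 only 2 to 4 are there at a start; the rules pass over those that are not, and their reading is None.
At some moment in a run one of slider0, slider1, slider2, slider3 may be knocked a few centimetres aside while the robot is not near it.
It also fails if it takes over 210 s, if anything falls off the work surface, if the arm or the gripper's body presses on something with over 40 N, if the wrist force passes 120 N, or if a joint passes its speed limit or range.

## Robot

A 6-joint arm with a two-finger parallel gripper is mounted at the origin on the work surface. World frame = base frame: x ahead of the robot, y to its left, z up, the work surface at z = 0. Lengths are in mm, angles in rad, forces in N, time in s.
With the tool pointing down it reaches from about 300 to 775 mm from the base axis. Payload 14.6 kg.
Tool frame: the origin (TCP) lies on the centre line of the jaws, within the pads' length; the fingertips stand 8 mm ahead of it and the grasp point (between the pads) lies 11 mm behind it; z points along the fingers, y is the line along which they close (so a half turn about z gives the same grasp; the last joint's range is limited). The gripper opens to 94 mm and grips with 3 to 60 N. Pads are 16 mm wide; open, the fingers measure 119 mm over their backs; the gripper's body (75 mm by 177 mm) begins 78 mm behind the grasp point.
Start: joints at [-1.31, 0.3, 1.521, -0, 1.321, -0.067], TCP at [177.071, -520.706, 213.446] pointing down, gripper open.
Joint ranges: [-3.03, 3.03], [-0.79, 2.21], [0.23, 2.52], [-1.04, 4.18], [0, 3.07], [-2.55, 2.55]. Speed limits (rad/s): [2.22, 2.22, 2.57, 3.14, 3.14, 3.14].

## Interface

Orientations are given as [roll, pitch, yaw] about the fixed x, y, z axes, in that order (R = Rz(yaw) Ry(pitch) Rx(roll)).
In Python, from cell import manip gives the robot as it stands.
- The arm moves only by the tool jog_arm, never from a script. Its argument "rows" is one flat list of numbers, 7 for each row, row after row: the shift along the world's x, y, z in cm, then the turn, a rotation vector about the world's x, y, z in rad, then the closure, from 0 (fully open) to 1 (shut). In form: [dx, dy, dz, rx, ry, rz, fingers, dx, dy, dz, rx, ry, rz, fingers, ...]. A call has 1 to 20 rows; each row shifts and turns the commanded pose from where the row before left it; what a row does not reach is not made up. A row lasts 1/12 s, in which the tool goes at most 41.7 mm and 7.16 degrees, less where a joint would pass 70% of its speed; a pose out of reach is approached as far as the arm can. A call with a gripper value outside its range is refused whole. The fingers move at their own pace and stop on an object; "newtons" is the grip in N (left out, the last holds). Time passes only in rows, so rows that do not move let the fingers close. It gives the time, the measured TCP pose, the force, the opening and the grip force at its end, in the units of the state.
- manip.read_state(): the state, without advancing time (a new reading comes with each control period).
- manip.camera(name): name is "side" or "top"; returns (picture, depth): 480x640x3 uint8, blue, green, red; 480x640 float32, mm along the optical axis (not along the pixel's ray), 0 where there is no reading.
- manip.camera_model(name): a dict with "K" (3x3 intrinsics, pixels), "R" (3x3) and "t" (3): a world point X has camera coordinates R X + t. Camera axes: x right, y down, z forward; pixel columns grow to the right and rows downward; lengths in mm; the calibration is good to about 2 mm. A picture is of the moment at which its call begins. camera_model takes no time and is no camera call.
- manip.sign_off(): hands the job in; it is judged then, once.
The state is a dict: "clock": time; "joints": joint angles; "qd": joint speeds; "effort": joint torques, N m; "eef_pos": TCP position; "eef_rot": TCP orientation; "wrist_force": force on the tool from outside, world axes, zero at the start; "moment": the same for the moment, N m; "finger_gap": finger opening in mm; "finger_force": force on a finger pad.
Only numpy, scipy, OpenCV 4.12 (cv2) and the standard library are available. Lean on these libraries where they do the work, as an engineer would, in place of code of your own. Each camera call takes 0.05 s, during which the arm holds its last target. There are 200 camera calls.

## Working session

There is one attempt and no reset: what is moved stays moved. The work goes in short steps, Python scripts to look and compute and a tool call to move; the robot and the scene stay as the last step left them, time stands still between calls to the robot, and variables do not carry over. Pictures are saved under pics/ and viewed, at most 14 in all, crops included, and the job is handed in when it is done.

Besides the shell and the picture viewer there is one more tool, called after "Call:" by a JSON object that holds its "name" and its "arguments". jog_arm: Moves the arm, as the interface text tells. Its arguments: {"type":"object","properties":{"rows":{"type":"array"},"newtons":{"type":"number"}},"required":["rows"]}

```bash
mkdir -p pics; ls; cat > h.py <<'E'
import numpy as np, cv2
from cell import manip
def shot(n):
    im,d=manip.camera(n); return im,d,manip.camera_model(n)
def pts(d,m):
    K,R,t=[np.array(m[k],float) for k in 'KRt']
    v,u=np.mgrid[0:480,0:640]
    c=np.stack([(u-K[0,2])/K[0,0]*d,(v-K[1,2])/K[1,1]*d,d],-1)
    P=(c-t.ravel())@R
    P[d<=0]=np.nan
    return P
def ray(m,u,v,z):
    K,R,t=[np.array(m[k],float) for k in 'KRt']
    o=-R.T@t.ravel(); r=R.T@np.linalg.solve(K,[u,v,1.]); return o+r*(z-o[2])/r[2]
E
python3 - <<'E'
from h import *
for n in('top','side'):
    im,d,m=shot(n); cv2.imwrite(f'pics/{n}0.png',im); np.savez(f'{n}0.npz',im=im,d=d,**m)
    print(n,np.round(-np.array(m['R']).T@np.array(m['t']).ravel()),np.array(m['K'])[0,0],np.array(m['R']).round(2).tolist())
print(manip.read_state())
E
```

```text
pics
top [ 423.  -22. 1385.] 549.1196619142659 [[0.02, -1.0, -0.01], [-0.99, -0.02, -0.1], [0.1, 0.01, -0.99]]
side [  79. -993. 1098.] 481.1599434300608 [[0.92, -0.4, 0.02], [-0.26, -0.63, -0.73], [0.31, 0.66, -0.68]]
{'clock': 0.1, 'joints': array([-1.30956693e+00,  3.00399093e-01,  1.52149066e+00,  5.72812140e-06,
        1.32066645e+00, -6.66094110e-02]), 'qd': array([-0.00147525, -0.00100128, -0.00135162, -0.00058944,  0.00108732,
       -0.00026047]), 'effort': array([ 1.97869012e-03, -5.32643259e+01, -3.53284264e+01,  7.09859957e-02,
        2.35170621e-02, -6.95061954e-05]), 'eef_pos': array([ 177.03882343, -520.50884375,  212.96406724]), 'eef_rot': array([-3.14063161e+00, -6.96701355e-05,  3.27837354e-01]), 'wrist_force': array([ 0.20009897, -0.16616588,  0.50969499]), 'moment': array([-0.04080285, -0.01276327, -0.04269103]), 'finger_force': 0.0, 'finger_gap': 94.07356436753425}
```

View pics/top0.png

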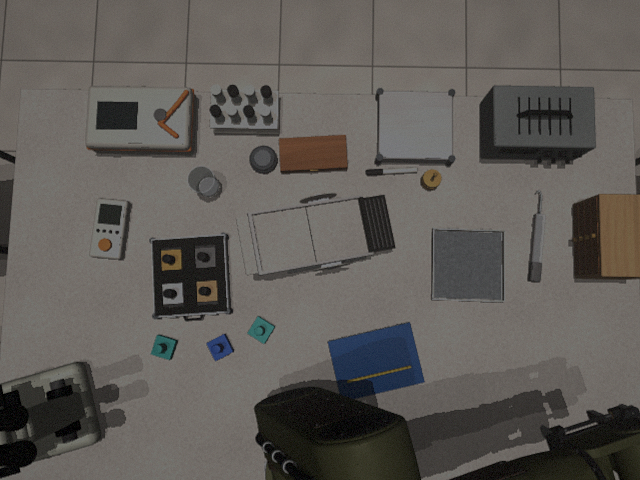

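View pics/side0.png

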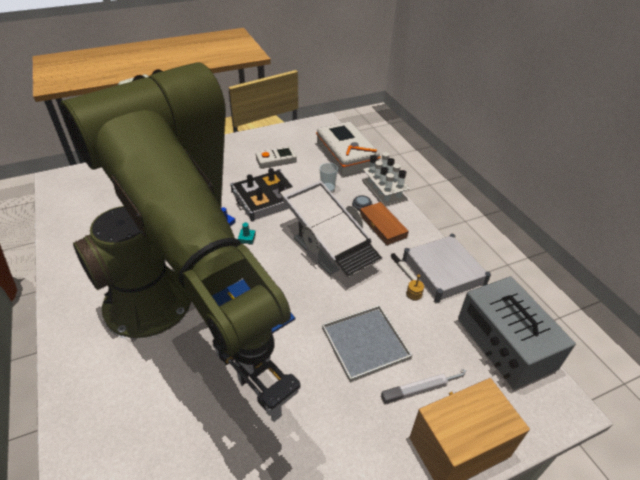

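Top view: the case is at (190,275), holding brass (171,258), grey (205,257), aluminium (172,293) and beech (206,291). All four sliders are there. The plane is tilted, with its pad at (377,223) and its high lip at (245,245). The tray is at (467,265). Possible mix-ups are the turquoise/blue sliders at (164,347), (220,347) and (261,329), which are decoys outside the case.

```bash
cat > m0.py <<'E'
from h import *
f=dict(np.load('top0.npz')); P=pts(f['d'],f); im=f['im']
g=dict(np.load('side0.npz')); Q=pts(g['d'],g)
print('bench z', [np.nanmedian(P[r[0]:r[1],r[2]:r[3],2]).round(1) for r in((300,330,300,320),(200,220,140,150))])
# knobs from both views by height in case region
for nm,A in(('top',P),('side',Q)):
    Z=A[...,2]
    for c in [(205,291),(172,293),(205,257),(171,258)]:
        ref=P[c[1],c[0]]
        k=(np.hypot(A[...,0]-ref[0],A[...,1]-ref[1])<25)&(Z>70)&(Z<100)
        if k.sum(): print(nm,c,k.sum(),A[k].mean(0).round(1),'ztop',np.percentile(Z[k],90).round(1),np.ptp(A[k],0).round(0))
def poly(mask):
    cs,_=cv2.findContours(mask.astype(np.uint8),0,2); c=max(cs,key=cv2.contourArea); return cv2.minAreaRect(c)
# case: z 30..45
def box(A,x,y,z,n):
    k=(A[...,0]>x[0])&(A[...,0]<x[1])&(A[...,1]>y[0])&(A[...,1]<y[1])&(A[...,2]>z[0])&(A[...,2]<z[1])
    r=cv2.minAreaRect(A[k][:,:2].astype(np.float32)); print(n,k.sum(),np.round(r[0],1),np.round(r[1],1),round(r[2],2),'z',np.median(A[k][:,2]).round(1))
c=P[275,189]; print('casept',c, 'plane',P[230,310],P[223,377],P[245,245],P[240,260],P[215,350],'tray',P[265,467])
for nm,A in(('t',P),('s',Q)):
    box(A,(c[0]-130,c[0]+130),(c[1]-115,c[1]+115),(32,45),'case'+nm)
    t=P[265,467]; box(A,(t[0]-110,t[0]+110),(t[1]-110,t[1]+110),(12,24),'traywall'+nm); box(A,(t[0]-80,t[0]+80),(t[1]-80,t[1]+80),(-5,12),'trayfloor'+nm)
cv2.imwrite('pics/crop0.png',cv2.resize(im[180:320,140:400],None,fx=3,fy=3,interpolation=2))
E
python3 m0.py
```

```text
bench z [np.float64(-0.4), np.float64(-0.8)]
top (205, 291) 73 [431.  277.   82.8] ztop 87.0 [19. 21. 15.]
top (205, 257) 74 [513.5 284.   82.3] ztop 87.1 [20. 22. 21.]
top (171, 258) 77 [505.6 367.3  82.2] ztop 87.0 [20. 21. 19.]
side (205, 291) 44 [433.1 273.1  80.6] ztop 87.3 [21. 30. 20.]
side (205, 257) 39 [515.8 281.2  80.4] ztop 86.2 [22. 27. 19.]
side (171, 258) 36 [507.4 364.6  80.6] ztop 85.3 [20. 30. 18.]
casept [469.42013058 322.05324141  40.19842772] plane [578.86725043  25.59889355 103.65731706] [ 603.72424715 -134.73327751   66.72469384] [537.35278996 172.33990188 135.79007589] [550.57686583 139.65153774 125.75338504] [619.84857343 -68.62263681  80.6989071 ] tray [ 510.35711595 -366.37616361    6.84658645]
caset 5289 [467.9 324.2] [199.9 191. ] 5.17 z 37.9
traywallt 541 [ 511.  -366.5] [180.8 180.2] 89.39 z 17.0
trayfloort 4021 [ 510.4 -366.4] [159.9 159.9] 0.0 z 5.4
cases 1336 [469.8 322.2] [200.5 195.1] 5.32 z 39.1
traywalls 574 [ 513.8 -367. ] [186.2 181.9] 89.48 z 17.2
trayfloors 2950 [ 510.8 -366.4] [159.8 159.2] 89.91 z 6.4
```

View pics/crop0.png

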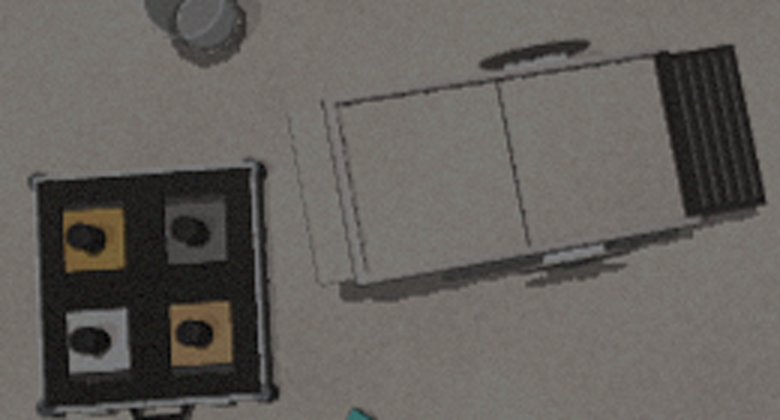

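The crop confirms four sliders in the case: brass, grey, aluminium and beech. It also shows the plane's mid line running from crop (498,80) to (530,245), its pad at (710,130) and its lip at (305,200). Next I'll fit the plane.

```bash
cat > m1.py <<'E'
from h import *
def planefit(P,im,m,seed):
    # floor: RANSAC-less lsq refined
    X=P[200:262,258:362].reshape(-1,3); X=X[~np.isnan(X).any(1)&(X[:,2]>60)]
    for _ in range(6):
        A=np.c_[X[:,:2],np.ones(len(X))]; w=np.linalg.lstsq(A,X[:,2],rcond=None)[0]; r=X[:,2]-A@w; X=X[abs(r)<max(3,1.5*r.std())]
    return w,len(X)
f=dict(np.load('top0.npz')); P=pts(f['d'],f); w,n=planefit(P,f['im'],f,None)
print('floor',w,n,'tilt',np.arctan(np.hypot(*w[:2])),'yaw of +y from world y(deg)',np.degrees(np.arctan2(-w[0],w[1])))
K,R,t=[np.array(f[k],float) for k in 'KRt']; o=-R.T@t.ravel()
def hit(u,v):
    r=R.T@np.linalg.solve(K,[u,v,1.]); s=(w[2]+w[:2]@o[:2]-o[2])/(r[2]-w[:2]@r[:2]); return o+s*r
for n,(a,b) in dict(midA=(498,80),midB=(530,245),stopA=(657,54),stopB=(686,215),padA=(734,46),padB=(763,204),lipA=(290,117),lipB=(320,282)).items():
    print(n,hit(140+a/3-.33,180+b/3-.33).round(1))
E
python3 m1.py
```

```text
floor [-4.52828761e-02  2.19747216e-01  1.22543821e+02] 4124 tilt 0.2207093733857605 yaw of +y from world y(deg) 11.643839599036447
midA [635.2  37.3 102. ]
midB [505.5   9.1 101.6]
stopA [663.8 -89.2  72.9]
stopB [ 534.  -114.2   73.3]
padA [ 674.3 -152.6   58.5]
padB [ 545.4 -177.2   58.9]
lipA [597.4 194.1 138.1]
lipB [471.8 166.6 137.8]
```

Call:
{"name": "jog_arm", "arguments": {"rows": [1.5, 2.87, 0, 0, 0, 0.0607, 1, 1.5, 2.87, 0, 0, 0, 0.0607, 1, 1.5, 2.87, 0, 0, 0, 0.0607, 1, 1.5, 2.87, 0, 0, 0, 0.0607, 1, 1.5, 2.87, 0, 0, 0, 0.0607, 1, 1.5, 2.87, 0, 0, 0, 0.0607, 1, 1.5, 2.87, 0, 0, 0, 0.0607, 1, 1.5, 2.87, 0, 0, 0, 0.0607, 1, 1.5, 2.87, 0, 0, 0, 0.0607, 1, 1.5, 2.87, 0, 0, 0, 0.0607, 1, 1.5, 2.87, 0, 0, 0, 0.0607, 1, 1.5, 2.87, 0, 0, 0, 0.0607, 1, 1.5, 2.87, 0, 0, 0, 0.0607, 1, 1.5, 2.87, 0, 0, 0, 0.0607, 1, 1.5, 2.87, 0, 0, 0, 0.0607, 1, 1.5, 2.87, 0, 0, 0, 0.0607, 1, 1.5, 2.87, 0, 0, 0, 0.0607, 1, 1.5, 2.87, 0, 0, 0, 0.0607, 1, 1.5, 2.87, 0, 0, 0, 0.0607, 1, 1.5, 2.87, 0, 0, 0, 0.0607, 1]}}

```text
clock: 1.77
eef_pos: [477.4, 55.0, 213.3]
eef_rot: [-3.141, 0.0, 1.545]
wrist_force: [0.3, -0.0, -0.3]
finger_gap: 0.8
finger_force: 0.0
```

Call:
{"name": "jog_arm", "arguments": {"rows": [1.5, 2.87, 0, 0, 0, 0.0607, 1, 1.5, 2.87, 0, 0, 0, 0.0607, 1, 1.5, 2.87, 0, 0, 0, 0.0607, 1, 1.5, 2.87, 0, 0, 0, 0.0607, 1, 0, 0, -2, 0, 0, 0, 1, 0, 0, -2, 0, 0, 0, 1, 0, 0, -1, 0, 0, 0, 1, 0, 0, 0, 0, 0, 0, 1]}}

```text
clock: 2.43
eef_pos: [536.0, 167.8, 161.0]
eef_rot: [-3.137, 0.0, 1.785]
wrist_force: [0.5, -0.3, -0.2]
finger_gap: 0.5
finger_force: 0.0
```

Call:
{"name": "jog_arm", "arguments": {"rows": [0, 0, -1, 0, 0, 0, 1, 0, 0, -1, 0, 0, 0, 1, 0, 0.03, -0.5, 0, 0, 0, 1, 0, 0.03, -0.5, 0, 0, 0, 1, 0, 0.03, -0.5, 0, 0, 0, 1, 0, 0.03, -0.5, 0, 0, 0, 1, 0, 0.03, -0.5, 0, 0, 0, 1, 0, 0.03, -0.4, 0, 0, 0, 1, 0, 0.03, -0.4, 0, 0, 0, 1, 0, 0.03, -0.3, 0, 0, 0, 1, 0, 0, 0, 0, 0, 0, 1]}}

```text
clock: 3.35
eef_pos: [536.8, 170.4, 106.7]
eef_rot: [-3.141, 0.0, 1.785]
wrist_force: [-0.0, 0.0, -1.0]
finger_gap: 0.5
finger_force: 0.0
```

Call:
{"name": "jog_arm", "arguments": {"rows": [0, 0, -0.2, 0, 0, 0, 1, 0, 0, -0.2, 0, 0, 0, 1, 0, 0, 0, 0, 0, 0, 1]}}

```text
clock: 3.6
eef_pos: [537.1, 170.5, 103.3]
eef_rot: [3.142, -0.0, 1.785]
wrist_force: [0.2, 0.2, -0.9]
finger_gap: 0.5
finger_force: 0.0
```

```bash
python3 - <<'E'
from h import *
im,d,m=shot('top'); np.savez('top1.npz',im=im,d=d,**m)
im2,d2,m2=shot('side'); cv2.imwrite('pics/side1.png',cv2.resize(im2[150:300,200:400],None,fx=3,fy=3))
P=pts(d,m)
X=P[205:255,300:350].reshape(-1,3);X=X[~np.isnan(X).any(1)&(X[:,2]>60)]
A=np.c_[X[:,:2],np.ones(len(X))];w=np.linalg.lstsq(A,X[:,2],rcond=None)[0];print(w, np.hypot(*w[:2]))
E
```

```text
[2.60009727e-03 3.61276832e-03 9.34046311e+01] 0.004451134769880117
```

View pics/side1.png

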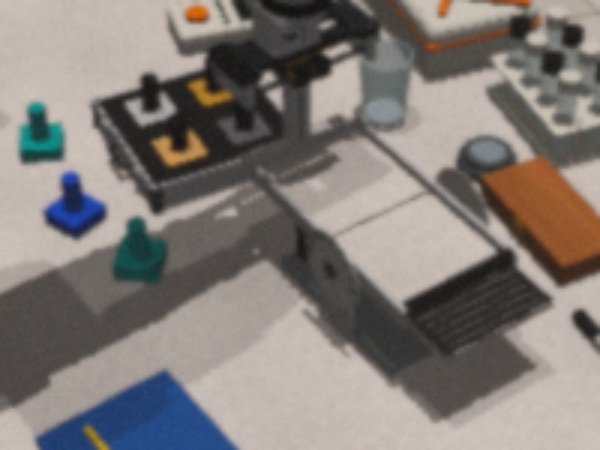

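The plane is level (tilt about 0.004). The side crop shows all four sliders still in the case, at (150,100), (210,90), (180,145) and (240,120). Next is grey.

Call:
{"name": "jog_arm", "arguments": {"rows": [0, 0, 2.5, 0, 0, 0, 1, 0, 0, 2.5, 0, 0, 0, 0.5, 0, 0, 2.5, 0, 0, 0, 0.5, -0.575, 2.85, 0, 0, 0, -0.031, 0.5, -0.575, 2.85, 0, 0, 0, -0.031, 0.5, -0.575, 2.85, 0, 0, 0, -0.031, 0.5, -0.575, 2.85, 0, 0, 0, -0.032, 0.5, 0, 0, -2.5, 0, 0, 0, 0.5, 0, 0, -2.5, 0, 0, 0, 0.5, 0, 0, -2.5, 0, 0, 0, 0.5, 0, 0, -2.5, 0, 0, 0, 0.5, 0, 0, -2.5, 0, 0, 0, 0.5, 0, 0, 0, 0, 0, 0, 0.5], "newtons": 45}}

```text
clock: 4.78
eef_pos: [513.0, 283.9, 49.8]
eef_rot: [-3.138, 0.001, 1.66]
wrist_force: [-0.6, -0.7, -0.5]
finger_gap: 46.9
finger_force: 0.0
```

Call:
{"name": "jog_arm", "arguments": {"rows": [0, 0, 0, 0, 0, 0, 1, 0, 0, 0, 0, 0, 0, 1, 0, 0, 0, 0, 0, 0, 1, 0, 0, 0, 0, 0, 0, 1]}}

```text
clock: 5.12
eef_pos: [515.1, 284.8, 54.7]
eef_rot: [3.138, -0.001, 1.66]
wrist_force: [19.5, 0.5, -3.4]
finger_gap: 23.7
finger_force: 9.8
```

Call:
{"name": "jog_arm", "arguments": {"rows": [0.05, 0, 0, 0, 0, 0, 1, 0.05, 0, 0, 0, 0, 0, 1, 0, 0, 0, 0, 0, 0, 1]}}

```text
clock: 5.37
eef_pos: [516.2, 284.8, 54.8]
eef_rot: [3.138, -0.001, 1.66]
wrist_force: [5.1, 0.5, 5.1]
finger_gap: 21.4
finger_force: 45.0
```

Call:
{"name": "jog_arm", "arguments": {"rows": [0, 0.15, 0.15, 0, 0, 0, 1, 0, -0.15, 0.15, 0, 0, 0, 1, 0, -0.15, 0.15, 0, 0, 0, 1, 0, 0.15, 0.15, 0, 0, 0, 1, 0, 0.15, 0.15, 0, 0, 0, 1, 0, -0.15, 0.15, 0, 0, 0, 1, 0, -0.15, 0.15, 0, 0, 0, 1, 0, 0.15, 0.15, 0, 0, 0, 1, 0, 0.15, 0.2, 0, 0, 0, 1, 0, -0.15, 0.2, 0, 0, 0, 1, 0, -0.15, 0.2, 0, 0, 0, 1, 0, 0.15, 0.2, 0, 0, 0, 1, 0, 0.15, 0.2, 0, 0, 0, 1, 0, -0.15, 0.2, 0, 0, 0, 1, 0, 0, 0.2, 0, 0, 0, 1, 0, 0, 0, 0, 0, 0, 1]}}

```text
clock: 6.7
eef_pos: [514.9, 284.4, 79.9]
eef_rot: [-3.142, -0.0, 1.66]
wrist_force: [-0.2, 0.5, -0.6]
finger_gap: 21.3
finger_force: 45.0
```

Call:
{"name": "jog_arm", "arguments": {"rows": [0, 0, 2, 0, 0, 0, 1, 0, 0, 2.5, 0, 0, 0, 1, 0, 0, 2.5, 0, 0, 0, 1, 0, 0, 1.5, 0, 0, 0, 1, 0.84, -1.99, 0, 0, 0, 0.0155, 1, 0.84, -1.99, 0, 0, 0, 0.0155, 1, 0.84, -1.99, 0, 0, 0, 0.0155, 1, 0.84, -1.99, 0, 0, 0, 0.0155, 1, 0.84, -1.99, 0, 0, 0, 0.0155, 1, 0.84, -1.99, 0, 0, 0, 0.0155, 1, 0.84, -1.99, 0, 0, 0, 0.0155, 1, 0.84, -1.97, 0, 0, 0, 0.0155, 1, 0, 0, -1.3, 0, 0, 0, 1, 0, 0, -1, 0, 0, 0, 1, 0, 0, -0.5, 0, 0, 0, 1, 0, 0, -0.3, 0, 0, 0, 1, 0, 0, 0, 0, 0, 0, 1]}}

```text
clock: 8.12
eef_pos: [581.8, 126.1, 132.8]
eef_rot: [-3.14, -0.0, 1.784]
wrist_force: [-0.6, -0.8, -0.5]
finger_gap: 21.3
finger_force: 45.0
```

```bash
python3 - <<'E'
from h import *
im,d,m=shot('top'); np.savez('top2.npz',im=im,d=d,**m)
im2,d2,m2=shot('side'); np.savez('side2.npz',im=im2,d=d2,**m2)
a=cv2.resize(im[170:320,140:400],None,fx=2,fy=2);b=cv2.resize(im2[160:280,220:400],(520,347))
cv2.imwrite('pics/c2.png',np.vstack([a,b])[:600])
print(manip.read_state()['eef_pos'])
E
```

```text
[582.23980168 126.00544397 133.78904822]
```

View pics/c2.png

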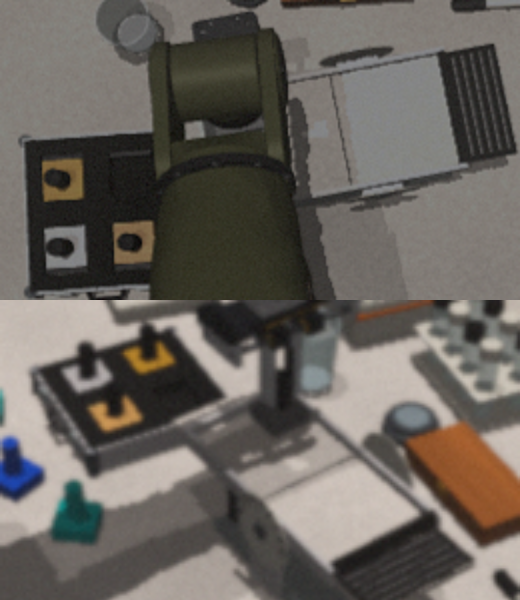

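The grey slider is held at (275,415) in the lower crop, over the upper half of the plane and square to it. Lowering it now.

Call:
{"name": "jog_arm", "arguments": {"rows": [0, 0, -0.2, 0, 0, 0, 1, 0, 0, -0.1, 0, 0, 0, 1, 0, 0, -0.1, 0, 0, 0, 1, 0, 0, 0, 0, 0, 0, 1]}}

```text
clock: 8.55
eef_pos: [582.4, 125.6, 129.7]
eef_rot: [3.141, -0.0, 1.784]
wrist_force: [-0.2, 0.4, -0.5]
finger_gap: 21.4
finger_force: 45.0
```

Call:
{"name": "jog_arm", "arguments": {"rows": [0, 0, -0.1, 0, 0, 0, 1, 0, 0, 0, 0, 0, 0, 0.55, 0, 0, 0, 0, 0, 0, 0.55, 0, 0, 0, 0, 0, 0, 0.55, 0, 0, 1, 0, 0, 0, 0.55, 0, 0, 2.5, 0, 0, 0, 0.55, 0, 0, 2.5, 0, 0, 0, 0.55, -1.5, 1.5, 0, 0, 0, -0.0124, 0.5, -1.5, 1.5, 0, 0, 0, -0.0124, 0.5, -1.5, 1.5, 0, 0, 0, -0.0124, 0.5, -1.5, 1.5, 0, 0, 0, -0.0124, 0.5, -1.5, 1.5, 0, 0, 0, -0.0124, 0.5, -1.5, 1.5, 0, 0, 0, -0.0124, 0.5, -1.5, 1.5, 0, 0, 0, -0.0124, 0.5, -1.5, 1.5, 0, 0, 0, -0.0124, 0.5, -1.5, 1.5, 0, 0, 0, -0.0124, 0.5, -1.5, 1.5, 0, 0, 0, -0.0124, 0.5, 0, 0, 0, 0, 0, 0, 0.5]}}

```text
clock: 10.05
eef_pos: [430.5, 277.4, 189.3]
eef_rot: [3.141, -0.001, 1.661]
wrist_force: [0.2, 0.6, 0.5]
finger_gap: 47.1
finger_force: 0.0
```

```bash
python3 - <<'E'
from h import *
im,d,m=shot('top'); np.savez('top3.npz',im=im,d=d,**m)
im2,d2,m2=shot('side')
a=cv2.resize(im[170:320,140:400],None,fx=2,fy=2);b=cv2.resize(im2[160:280,220:400],(520,347))
cv2.imwrite('pics/c3.png',np.vstack([a,b])[:600])
for A in (pts(d,m),pts(d2,m2)):
  k=(abs(A[...,0]-582)<25)&(abs(A[...,1]-126)<25)&(A[...,2]>148)&(A[...,2]<170); print(k.sum(),A[k].mean(0))
E
```

```text
75 [579.33042862 126.02664557 158.31575374]
42 [581.49862165 122.076657   157.00158493]
```

View pics/c3.png

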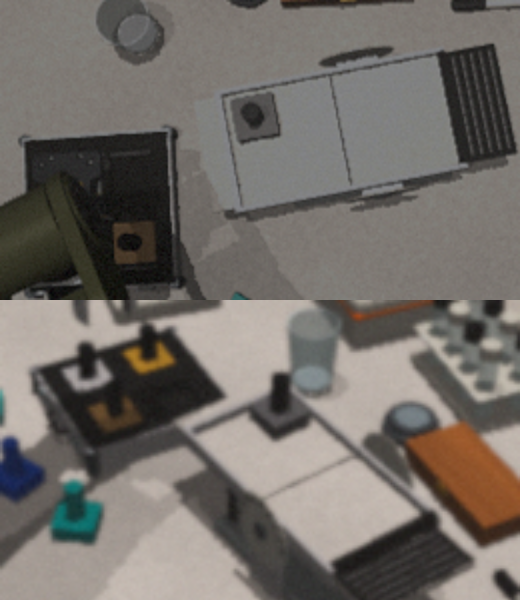

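Grey stands upright at the upper right of the plane, at (255,118) in the top crop. Brass, aluminium and beech are still in the case. Next is beech.

Call:
{"name": "jog_arm", "arguments": {"rows": [0.1, 0.1, -2.5, 0, 0, 0, 0.5, 0, 0, -2.5, 0, 0, 0, 0.5, 0, 0, -2.5, 0, 0, 0, 0.5, 0, 0, -2.5, 0, 0, 0, 0.5, 0, 0, -2, 0, 0, 0, 0.5, 0, 0, -1, 0, 0, 0, 0.5, 0, 0, -0.5, 0, 0, 0, 0.5, 0, 0, 0, 0, 0, 0, 1, 0, 0, 0, 0, 0, 0, 1, 0, 0, 0, 0, 0, 0, 1, 0, 0, 0, 0, 0, 0, 1, 0, 0, 0, 0, 0, 0, 1, 0, 0, 0, 0, 0, 0, 1]}}

```text
clock: 11.23
eef_pos: [433.9, 276.8, 54.4]
eef_rot: [3.14, -0.001, 1.66]
wrist_force: [0.5, -0.9, 7.0]
finger_gap: 21.1
finger_force: 45.0
```

Call:
{"name": "jog_arm", "arguments": {"rows": [0, 0.15, 0.15, 0, 0, 0, 1, 0, -0.15, 0.15, 0, 0, 0, 1, 0, -0.15, 0.15, 0, 0, 0, 1, 0, 0.15, 0.15, 0, 0, 0, 1, 0, 0.15, 0.15, 0, 0, 0, 1, 0, -0.15, 0.15, 0, 0, 0, 1, 0, -0.15, 0.15, 0, 0, 0, 1, 0, 0.15, 0.15, 0, 0, 0, 1, 0, 0.15, 0.2, 0, 0, 0, 1, 0, -0.15, 0.2, 0, 0, 0, 1, 0, -0.15, 0.2, 0, 0, 0, 1, 0, 0.15, 0.2, 0, 0, 0, 1, 0, 0.15, 0.2, 0, 0, 0, 1, 0, -0.15, 0.2, 0, 0, 0, 1, 0, 0, 0.2, 0, 0, 0, 1, 0, 0, 0, 0, 0, 0, 1]}}

```text
clock: 12.57
eef_pos: [433.3, 276.5, 79.9]
eef_rot: [3.141, -0.0, 1.66]
wrist_force: [-0.0, 0.1, -1.8]
finger_gap: 21.4
finger_force: 45.0
```

Call:
{"name": "jog_arm", "arguments": {"rows": [0, 0, 2, 0, 0, 0, 1, 0, 0, 2.5, 0, 0, 0, 1, 0, 0, 2.5, 0, 0, 0, 1, 0, 0, 1.5, 0, 0, 0, 1, 1.07, -2.06, 0, 0, 0, 0.0155, 1, 1.07, -2.06, 0, 0, 0, 0.0155, 1, 1.07, -2.06, 0, 0, 0, 0.0155, 1, 1.07, -2.06, 0, 0, 0, 0.0155, 1, 1.07, -2.06, 0, 0, 0, 0.0155, 1, 1.07, -2.06, 0, 0, 0, 0.0155, 1, 1.07, -2.06, 0, 0, 0, 0.0155, 1, 1.07, -2.06, 0, 0, 0, 0.0155, 1, 0, 0, -1.3, 0, 0, 0, 1, 0, 0, -1, 0, 0, 0, 1, 0, 0, -0.5, 0, 0, 0, 1, 0, 0, -0.3, 0, 0, 0, 1, 0, 0, 0, 0, 0, 0, 1]}}

```text
clock: 13.98
eef_pos: [518.4, 112.2, 132.9]
eef_rot: [-3.14, -0.0, 1.784]
wrist_force: [-0.6, 0.1, -1.6]
finger_gap: 21.4
finger_force: 45.0
```

Call:
{"name": "jog_arm", "arguments": {"rows": [0.05, 0, -0.2, 0, 0, 0, 1, 0, 0, -0.1, 0, 0, 0, 1, 0, 0, -0.1, 0, 0, 0, 1, 0, 0, -0.1, 0, 0, 0, 1, 0, 0, 0, 0, 0, 0, 0.55, 0, 0, 0, 0, 0, 0, 0.55, 0, 0, 0, 0, 0, 0, 0.55, 0, 0, 1, 0, 0, 0, 0.55, 0, 0, 2.5, 0, 0, 0, 0.55, 0, 0, 2.5, 0, 0, 0, 0.55]}}

```text
clock: 14.82
eef_pos: [518.9, 111.6, 189.3]
eef_rot: [-3.14, -0.0, 1.784]
wrist_force: [0.7, -0.5, -0.2]
finger_gap: 42.5
finger_force: 0.0
```

Call:
{"name": "jog_arm", "arguments": {"rows": [-0.1, 2.56, 0, 0, 0, -0.0124, 0.5, -0.1, 2.56, 0, 0, 0, -0.0124, 0.5, -0.1, 2.56, 0, 0, 0, -0.0124, 0.5, -0.1, 2.56, 0, 0, 0, -0.0124, 0.5, -0.1, 2.56, 0, 0, 0, -0.0124, 0.5, -0.1, 2.56, 0, 0, 0, -0.0124, 0.5, -0.1, 2.56, 0, 0, 0, -0.0124, 0.5, -0.1, 2.56, 0, 0, 0, -0.0124, 0.5, -0.1, 2.56, 0, 0, 0, -0.0124, 0.5, -0.1, 2.56, 0, 0, 0, -0.0124, 0.5, 0, 0, 0, 0, 0, 0, 0.5]}}

```text
clock: 15.73
eef_pos: [508.5, 371.3, 188.8]
eef_rot: [3.141, -0.001, 1.662]
wrist_force: [0.1, -0.1, 0.1]
finger_gap: 46.9
finger_force: 0.0
```

```bash
cat >> h.py <<'E'
def knobs():
    """slider knobs on the plane/in case: (x,y,z) clusters by height, top view (+2.5 x bias) and side view"""
    out={}
    for n in('top','side'):
        im,d,m=shot(n); A=pts(d,m); x,y,z=A[...,0],A[...,1],A[...,2]
        M=np.array([571,26]); px=(x-M[0])*.977+(y-M[1])*.211; py=-(x-M[0])*.211+(y-M[1])*.977
        k=(abs(px)<70)&(abs(py)<135)&(z>145)&(z<166)
        c,l,s,_=cv2.connectedComponentsWithStats(k.astype(np.uint8))
        for i in range(1,c):
            if s[i,4]>15:
                q=l==i; vv,uu=np.nonzero(q); b=im[min(vv.max()+6,479),int(uu.mean())]
                print(n,'world',A[q].mean(0).round(1),'plane',px[q].mean().round(1),py[q].mean().round(1),s[i,4],b)
        out[n]=(im,d,m)
    return out
E
python3 - <<'E'
from h import *
o=knobs(); print(manip.read_state()['eef_pos'])
cv2.imwrite('pics/c4.png',np.vstack([cv2.resize(o['top'][0][170:320,140:400],None,fx=2,fy=2),cv2.resize(o['side'][0][160:280,220:400],(520,347))])[:600])
E
```

```text
top world [579.  126.  157.5] plane 28.9 96.0 78 [87 89 92]
top world [516.6 112.9 158.2] plane -34.8 96.4 78 [ 84 114 134]
side world [581.  121.4 156. ] plane 29.9 91.1 48 [31 33 35]
side world [517.5 108.5 156.7] plane -34.9 91.9 46 [29 41 57]
[509.09968602 368.14169035 188.67282306]
```

View pics/c4.png

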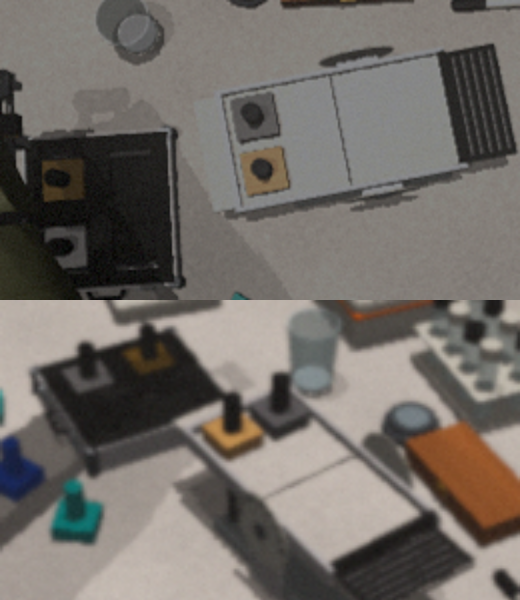

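Grey (255,118) and beech (264,170) both stand on the upper half. Brass and aluminium are still in the case. Next is brass.

Call:
{"name": "jog_arm", "arguments": {"rows": [-0.05, -0.05, -2.5, 0, 0, 0, 0.5, 0, 0, -2.5, 0, 0, 0, 0.5, 0, 0, -2.5, 0, 0, 0, 0.5, 0, 0, -2.5, 0, 0, 0, 0.5, 0, 0, -2, 0, 0, 0, 0.5, 0, 0, -1, 0, 0, 0, 0.5, 0, 0, -0.5, 0, 0, 0, 0.5, 0, 0, 0, 0, 0, 0, 1, 0, 0, 0, 0, 0, 0, 1, 0, 0, 0, 0, 0, 0, 1, 0, 0, 0, 0, 0, 0, 1, 0, 0, 0, 0, 0, 0, 1, 0, 0, 0, 0, 0, 0, 1]}}

```text
clock: 16.92
eef_pos: [509.0, 367.4, 54.6]
eef_rot: [3.141, -0.001, 1.66]
wrist_force: [-2.3, -1.0, 6.2]
finger_gap: 21.4
finger_force: 45.0
```

Call:
{"name": "jog_arm", "arguments": {"rows": [0, 0.15, 0.15, 0, 0, 0, 1, 0, -0.15, 0.15, 0, 0, 0, 1, 0, -0.15, 0.15, 0, 0, 0, 1, 0, 0.15, 0.15, 0, 0, 0, 1, 0, 0.15, 0.15, 0, 0, 0, 1, 0, -0.15, 0.15, 0, 0, 0, 1, 0, -0.15, 0.15, 0, 0, 0, 1, 0, 0.15, 0.15, 0, 0, 0, 1, 0, 0.15, 0.2, 0, 0, 0, 1, 0, -0.15, 0.2, 0, 0, 0, 1, 0, -0.15, 0.2, 0, 0, 0, 1, 0, 0.15, 0.2, 0, 0, 0, 1, 0, 0.15, 0.2, 0, 0, 0, 1, 0, -0.15, 0.2, 0, 0, 0, 1, 0, 0, 0.2, 0, 0, 0, 1, 0, 0, 0, 0, 0, 0, 1]}}

```text
clock: 18.25
eef_pos: [509.1, 367.4, 80.3]
eef_rot: [3.141, -0.001, 1.66]
wrist_force: [0.6, -0.4, -0.1]
finger_gap: 21.5
finger_force: 45.0
```

Call:
{"name": "jog_arm", "arguments": {"rows": [0, 0, 2, 0, 0, 0, 1, 0, 0, 3, 0, 0, 0, 1, 0, 0, 3, 0, 0, 0, 1, 0, 0, 3, 0, 0, 0, 1, 0, 0, 2.5, 0, 0, 0, 1, 0.7125, -2.495, 0, 0, 0, 0.0103, 1, 0.7125, -2.495, 0, 0, 0, 0.0103, 1, 0.7125, -2.495, 0, 0, 0, 0.0103, 1, 0.7125, -2.495, 0, 0, 0, 0.0103, 1, 0.7125, -2.495, 0, 0, 0, 0.0103, 1, 0.7125, -2.495, 0, 0, 0, 0.0103, 1, 0.7125, -2.495, 0, 0, 0, 0.0103, 1, 0.7125, -2.495, 0, 0, 0, 0.0103, 1, 0.7125, -2.495, 0, 0, 0, 0.0103, 1, 0.7125, -2.495, 0, 0, 0, 0.0103, 1, 0.7125, -2.495, 0, 0, 0, 0.0103, 1, 0.7125, -2.495, 0, 0, 0, 0.0103, 1, 0, 0, 0, 0, 0, 0, 1]}}

```text
clock: 19.75
eef_pos: [595.1, 64.0, 214.5]
eef_rot: [3.141, 0.001, 1.781]
wrist_force: [-0.6, -0.3, -1.1]
finger_gap: 21.3
finger_force: 45.0
```

Call:
{"name": "jog_arm", "arguments": {"rows": [0, 0, -2, 0, 0, 0, 1, 0, 0, -2.5, 0, 0, 0, 1, 0, 0, -1.8, 0, 0, 0, 1, 0, 0, -1, 0, 0, 0, 1, 0, 0, -0.5, 0, 0, 0, 1, 0, 0, -0.3, 0, 0, 0, 1, 0, 0, 0, 0, 0, 0, 1]}}

```text
clock: 20.33
eef_pos: [594.6, 68.0, 133.9]
eef_rot: [3.141, 0.0, 1.783]
wrist_force: [0.1, 0.4, -0.9]
finger_gap: 21.5
finger_force: 45.0
```

Call:
{"name": "jog_arm", "arguments": {"rows": [0, 0, -0.2, 0, 0, 0, 1, 0, 0, -0.1, 0, 0, 0, 1, 0, 0, -0.1, 0, 0, 0, 1, 0, 0, -0.1, 0, 0, 0, 1, 0, 0, 0, 0, 0, 0, 0.55, 0, 0, 0, 0, 0, 0, 0.55, 0, 0, 0, 0, 0, 0, 0.55, 0, 0, 1, 0, 0, 0, 0.55, 0, 0, 2.5, 0, 0, 0, 0.55, 0, 0, 2.5, 0, 0, 0, 0.55]}}

```text
clock: 21.17
eef_pos: [594.0, 67.8, 189.2]
eef_rot: [-3.14, -0.0, 1.783]
wrist_force: [-0.3, -0.5, -0.3]
finger_gap: 42.3
finger_force: 0.0
```

Call:
{"name": "jog_arm", "arguments": {"rows": [-1.303, 2.246, 0, 0, 0, -0.0095, 0.5, -1.303, 2.246, 0, 0, 0, -0.0095, 0.5, -1.303, 2.246, 0, 0, 0, -0.0095, 0.5, -1.303, 2.246, 0, 0, 0, -0.0095, 0.5, -1.303, 2.246, 0, 0, 0, -0.0095, 0.5, -1.303, 2.246, 0, 0, 0, -0.0095, 0.5, -1.303, 2.246, 0, 0, 0, -0.0095, 0.5, -1.303, 2.246, 0, 0, 0, -0.0095, 0.5, -1.303, 2.246, 0, 0, 0, -0.0095, 0.5, -1.303, 2.246, 0, 0, 0, -0.0095, 0.5, -1.303, 2.246, 0, 0, 0, -0.0095, 0.5, -1.303, 2.246, 0, 0, 0, -0.0095, 0.5, -1.303, 2.246, 0, 0, 0, -0.0095, 0.5, 0, 0, 0, 0, 0, 0, 0.5]}}

```text
clock: 22.33
eef_pos: [423.0, 362.7, 189.2]
eef_rot: [3.141, -0.001, 1.662]
wrist_force: [-0.2, -0.4, 0.7]
finger_gap: 47.4
finger_force: 0.0
```

```bash
python3 - <<'E'
from h import *
o=knobs(); print(manip.read_state()['eef_pos'])
im,d,m=o['side']; A=pts(d,m); k=(np.hypot(A[...,0]-425,A[...,1]-358)<25)&(A[...,2]>70)&(A[...,2]<95); print('alu',k.sum(),A[k].mean(0))
E
```

```text
top world [591.   69.  158.1] plane 28.6 37.8 75 [ 69 116 127]
top world [578.9 125.9 157.8] plane 28.8 95.9 75 [85 88 92]
top world [520.6  50.  158.1] plane -44.2 34.1 77 [ 76 107 126]
side world [581.3 121.6 155.8] plane 30.2 91.3 48 [30 33 35]
side world [593.1  65.5 155.6] plane 29.9 34.0 48 [30 65 86]
side world [522.1  45.7 156.2] plane -43.6 29.6 51 [35 52 70]
[424.7766073  360.14001136 189.00055222]
alu 39 [425.13109743 355.74003883  81.56513407]
```

The beech slider got knocked to plane (-43,34). It's still on the upper half, so aluminium can take beech's old spot.

Call:
{"name": "jog_arm", "arguments": {"rows": [0.05, 0, -2.5, 0, 0, 0, 0.5, 0, 0, -2.5, 0, 0, 0, 0.5, 0, 0, -2.5, 0, 0, 0, 0.5, 0, 0, -2.5, 0, 0, 0, 0.5, 0, 0, -2, 0, 0, 0, 0.5, 0, 0, -1, 0, 0, 0, 0.5, 0, 0, -0.5, 0, 0, 0, 0.5, 0, 0, 0, 0, 0, 0, 1, 0, 0, 0, 0, 0, 0, 1, 0, 0, 0, 0, 0, 0, 1, 0, 0, 0, 0, 0, 0, 1, 0, 0, 0, 0, 0, 0, 1, 0, 0, 0, 0, 0, 0, 1]}}

```text
clock: 23.52
eef_pos: [426.3, 360.1, 54.6]
eef_rot: [3.139, -0.001, 1.66]
wrist_force: [2.7, -0.9, 7.4]
finger_gap: 21.4
finger_force: 45.0
```

Call:
{"name": "jog_arm", "arguments": {"rows": [0, 0.15, 0.15, 0, 0, 0, 1, 0, -0.15, 0.15, 0, 0, 0, 1, 0, -0.15, 0.15, 0, 0, 0, 1, 0, 0.15, 0.15, 0, 0, 0, 1, 0, 0.15, 0.15, 0, 0, 0, 1, 0, -0.15, 0.15, 0, 0, 0, 1, 0, -0.15, 0.15, 0, 0, 0, 1, 0, 0.15, 0.15, 0, 0, 0, 1, 0, 0.15, 0.2, 0, 0, 0, 1, 0, -0.15, 0.2, 0, 0, 0, 1, 0, -0.15, 0.2, 0, 0, 0, 1, 0, 0.15, 0.2, 0, 0, 0, 1, 0, 0.15, 0.2, 0, 0, 0, 1, 0, -0.15, 0.2, 0, 0, 0, 1, 0, 0, 0.2, 0, 0, 0, 1, 0, 0, 0, 0, 0, 0, 1]}}

```text
clock: 24.85
eef_pos: [425.5, 359.8, 79.9]
eef_rot: [3.141, -0.0, 1.66]
wrist_force: [-0.6, -0.0, -1.1]
finger_gap: 21.5
finger_force: 45.0
```

```bash
python3 - <<'E'
from h import *
o=knobs()
cv2.imwrite('pics/c5.png',np.vstack([cv2.resize(o['top'][0][170:320,140:400],None,fx=2,fy=2),cv2.resize(o['side'][0][160:280,220:400],(520,347))])[:600])
E
```

```text
top world [590.9  69.  157.7] plane 28.5 37.8 76 [ 71 117 130]
top world [579.  125.9 157.7] plane 28.9 96.0 78 [85 85 90]
top world [520.6  49.9 158.1] plane -44.2 34.0 78 [ 79 107 126]
side world [581.4 121.8 155.9] plane 30.4 91.4 47 [28 31 33]
side world [592.9  65.5 156.2] plane 29.8 34.0 46 [26 61 84]
side world [522.4  46.4 156.4] plane -43.2 30.2 48 [28 32 35]
```

View pics/c5.png

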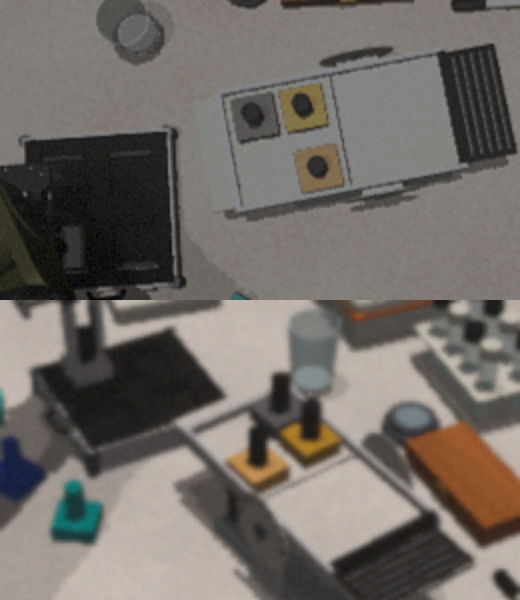

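Beech is now at (319,168) in the top crop, upright, square and above the mid line. Brass is at (303,106), grey at (255,117), and aluminium is held. It goes in the free corner.

Call:
{"name": "jog_arm", "arguments": {"rows": [0, 0, 2, 0, 0, 0, 1, 0, 0, 2.5, 0, 0, 0, 1, 0, 0, 2.5, 0, 0, 0, 1, 0, 0, 1.5, 0, 0, 0, 1, 0.94, -2.48, 0, 0, 0, 0.0124, 1, 0.94, -2.48, 0, 0, 0, 0.0124, 1, 0.94, -2.48, 0, 0, 0, 0.0124, 1, 0.94, -2.48, 0, 0, 0, 0.0124, 1, 0.94, -2.48, 0, 0, 0, 0.0124, 1, 0.94, -2.48, 0, 0, 0, 0.0124, 1, 0.94, -2.48, 0, 0, 0, 0.0124, 1, 0.94, -2.48, 0, 0, 0, 0.0124, 1, 0.94, -2.48, 0, 0, 0, 0.0124, 1, 0.94, -2.48, 0, 0, 0, 0.0124, 1, 0, 0, -1.3, 0, 0, 0, 1, 0, 0, -1, 0, 0, 0, 1, 0, 0, -0.5, 0, 0, 0, 1, 0, 0, -0.3, 0, 0, 0, 1, 0, 0, 0, 0, 0, 0, 1]}}

```text
clock: 26.53
eef_pos: [519.0, 112.4, 132.8]
eef_rot: [-3.14, -0.0, 1.785]
wrist_force: [-0.6, 0.7, -1.1]
finger_gap: 21.3
finger_force: 45.0
```

Call:
{"name": "jog_arm", "arguments": {"rows": [0, 0, -0.2, 0, 0, 0, 1, 0, 0, -0.1, 0, 0, 0, 1, 0, 0, -0.1, 0, 0, 0, 1, 0, 0, -0.1, 0, 0, 0, 1, 0, 0, 0, 0, 0, 0, 0.55, 0, 0, 0, 0, 0, 0, 0.55, 0, 0, 0, 0, 0, 0, 0.55, 0, 0, 1, 0, 0, 0, 0.55, 0, 0, 2.5, 0, 0, 0, 0.55, 0, 0, 2.5, 0, 0, 0, 0.55]}}

```text
clock: 27.37
eef_pos: [519.1, 111.7, 189.3]
eef_rot: [-3.14, -0.0, 1.784]
wrist_force: [-0.1, 0.3, 0.6]
finger_gap: 42.4
finger_force: 0.0
```

Call:
{"name": "jog_arm", "arguments": {"rows": [0.836, -2.49, 0, 0, 0, 0, 0.6, 0.836, -2.49, 0, 0, 0, 0, 0.6, 0.836, -2.49, 0, 0, 0, 0, 1, 0.836, -2.49, 0, 0, 0, 0, 1, 0.836, -2.49, 0, 0, 0, 0, 1, 0.836, -2.49, 0, 0, 0, 0, 1, 0.836, -2.49, 0, 0, 0, 0, 1, 0.836, -2.49, 0, 0, 0, 0, 1, 0.836, -2.49, 0, 0, 0, 0, 1, 0.836, -2.49, 0, 0, 0, 0, 1, 0.836, -2.49, 0, 0, 0, 0, 1, 0, 0, -2.5, 0, 0, 0, 1, 0, 0, -2.5, 0, 0, 0, 1, 0, 0, -2, 0, 0, 0, 1, 0, 0, -0.5, 0, 0, 0, 1, 0, 0, 0, 0, 0, 0, 1]}}

```text
clock: 28.7
eef_pos: [611.0, -162.0, 112.8]
eef_rot: [-3.14, -0.001, 1.784]
wrist_force: [-0.5, -0.6, 0.3]
finger_gap: 0.3
finger_force: 0.0
```

```bash
python3 - <<'E'
from h import *
o=knobs();print(manip.read_state()['eef_pos'])
E
```

```text
top world [591.   69.1 157.8] plane 28.6 37.9 75 [ 68 117 130]
top world [578.9 126.  157.6] plane 28.8 96.0 77 [87 92 92]
top world [516.6 112.8 158. ] plane -34.8 96.3 77 [140 137 137]
top world [520.8  50.1 158.2] plane -44.0 34.2 76 [ 84 113 133]
side world [581.7 122.  156.3] plane 30.7 91.5 45 [35 37 38]
side world [517.9 108.8 156.6] plane -34.4 92.1 45 [51 51 49]
side world [593.2  65.1 156.6] plane 30.0 33.5 45 [ 30  75 102]
side world [522.1  46.3 155.5] plane -43.5 30.2 52 [37 57 78]
[ 612.02733643 -162.20191487  115.10143222]
```

Call:
{"name": "jog_arm", "arguments": {"rows": [0, 0, -0.6, 0, 0, 0, 1, 0, 0, -0.6, 0, 0, 0, 1, 0, 0, -0.4, 0, 0, 0, 1, 0, 0, -0.4, 0, 0, 0, 1, 0, 0, -0.4, 0, 0, 0, 1, 0, 0, -0.4, 0, 0, 0, 1, 0, 0.03, -0.4, 0, 0, 0, 1, 0, 0.03, -0.4, 0, 0, 0, 1, 0, 0.03, -0.3, 0, 0, 0, 1, 0, 0.03, -0.3, 0, 0, 0, 1, 0, 0.03, -0.3, 0, 0, 0, 1, 0, 0.05, -0.3, 0, 0, 0, 1, 0, 0.05, -0.3, 0, 0, 0, 1, -0.02, 0.05, -0.3, 0, 0, 0, 1, 0, 0.05, -0.3, 0, 0, 0, 1, 0, 0.05, -0.3, 0, 0, 0, 1, -0.02, 0.05, -0.3, 0, 0, 0, 1, 0, 0, 0, 0, 0, 0, 1, 0, 0, 0, 0, 0, 0, 1]}}

```text
clock: 30.38
eef_pos: [611.3, -157.7, 50.7]
eef_rot: [3.141, 0.0, 1.784]
wrist_force: [0.2, -0.1, 2.1]
finger_gap: 0.2
finger_force: 1.1
```

```bash
python3 - <<'E'
from h import *
o=[shot('top')[0],shot('side')[0]];print(manip.read_state()['eef_pos'],manip.read_state()['wrist_force'])
cv2.imwrite('pics/c6.png',np.vstack([cv2.resize(o[0][170:320,140:400],None,fx=2,fy=2),cv2.resize(o[1][160:280,220:400],(520,347))])[:600])
E
```

```text
[ 611.14937518 -157.70590874   50.6298632 ] [ 0.72371459 -0.79612543  0.14222187]
```

View pics/c6.png

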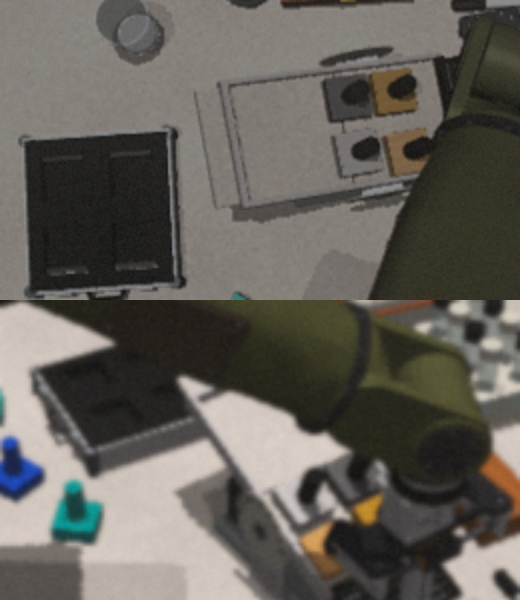

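The sliders are sliding: grey is at (347,98) and aluminium at (360,150), both still near the mid line. I'll push a bit deeper and wait.

Call:
{"name": "jog_arm", "arguments": {"rows": [0, 0.03, -0.3, 0, 0, 0, 1, 0, 0.03, -0.3, 0, 0, 0, 1, 0, 0.03, -0.2, 0, 0, 0, 1, 0, 0, 0, 0, 0, 0, 1, 0, 0, 0, 0, 0, 0, 1, 0, 0, 0, 0, 0, 0, 1, 0, 0, 0, 0, 0, 0, 1, 0, 0, 0, 0, 0, 0, 1]}}

```text
clock: 31.15
eef_pos: [613.6, -158.8, 47.1]
eef_rot: [3.134, 0.006, 1.783]
wrist_force: [-2.9, -6.3, 33.2]
finger_gap: 0.5
finger_force: 16.6
```

```bash
python3 - <<'E'
from h import *
o=[shot('top')[0],shot('side')[0]];print(manip.read_state()['eef_pos'],manip.read_state()['wrist_force'])
cv2.imwrite('pics/c7.png',np.vstack([cv2.resize(o[0][170:320,140:400],None,fx=2,fy=2),cv2.resize(o[1][160:280,220:400],(520,347))])[:600])
E
```

```text
[ 613.65103786 -158.85822434   47.12625799] [-2.56023245 -6.71287102 33.39372329]
```

View pics/c7.png

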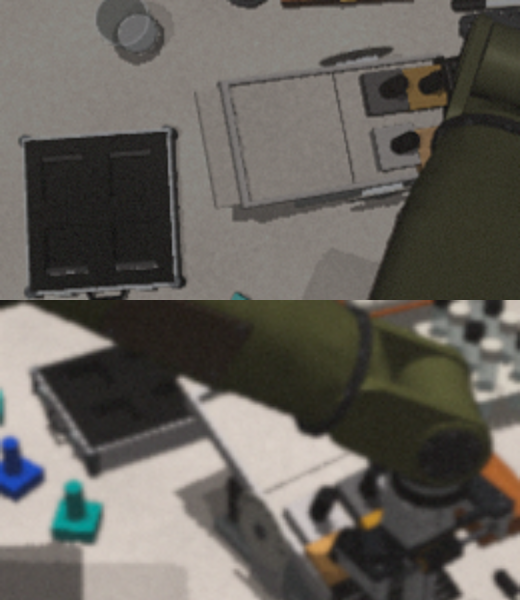

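All four now lie against the stop below the mid line: grey (383,92), brass (425,90), aluminium (397,148), and beech partly hidden at (428,145). Next I'll level the plane.

Call:
{"name": "jog_arm", "arguments": {"rows": [0, 0, 0.5, 0, 0, 0, 1, 0, 0, 1, 0, 0, 0, 1, 0, 0, 2.5, 0, 0, 0, 1, 0, 0, 3, 0, 0, 0, 1, 0, 0, 3, 0, 0, 0, 1, 0, 0, 3, 0, 0, 0, 1, 0, 0, 2.5, 0, 0, 0, 1]}}

```text
clock: 31.83
eef_pos: [610.9, -156.5, 199.6]
eef_rot: [3.141, 0.0, 1.784]
wrist_force: [-0.1, -0.9, 0.5]
finger_gap: 0.5
finger_force: 0.0
```

Call:
{"name": "jog_arm", "arguments": {"rows": [-0.5, 2.28, 0, 0, 0, 0, 1, -0.5, 2.28, 0, 0, 0, 0, 1, -0.5, 2.28, 0, 0, 0, 0, 1, -0.5, 2.28, 0, 0, 0, 0, 1, -0.5, 2.28, 0, 0, 0, 0, 1, -0.5, 2.28, 0, 0, 0, 0, 1, -0.5, 2.28, 0, 0, 0, 0, 1, -0.5, 2.28, 0, 0, 0, 0, 1, -0.5, 2.28, 0, 0, 0, 0, 1, -0.5, 2.28, 0, 0, 0, 0, 1, -0.5, 2.28, 0, 0, 0, 0, 1, -0.5, 2.28, 0, 0, 0, 0, 1, -0.5, 2.28, 0, 0, 0, 0, 1, -0.5, 2.28, 0, 0, 0, 0, 1, 0, 0, 0, 0, 0, 0, 1, 0, 0, -1, 0, 0, 0, 1, 0, 0, -0.5, 0, 0, 0, 1, 0, 0, 0, 0, 0, 0, 1]}}

```text
clock: 33.33
eef_pos: [540.5, 161.5, 180.5]
eef_rot: [-3.139, 0.0, 1.783]
wrist_force: [-0.1, 0.1, -0.3]
finger_gap: 0.7
finger_force: 0.0
```

Call:
{"name": "jog_arm", "arguments": {"rows": [0, 0, -0.8, 0, 0, 0, 1, 0, 0.1, -0.6, 0, 0, 0, 1, 0, 0.15, -0.5, 0, 0, 0, 1, 0, 0.15, -0.5, 0, 0, 0, 1, 0, 0.15, -0.5, 0, 0, 0, 1, -0.04, 0.15, -0.5, 0, 0, 0, 1, -0.04, 0.15, -0.5, 0, 0, 0, 1, -0.04, 0.12, -0.5, 0, 0, 0, 1, -0.04, 0.1, -0.5, 0, 0, 0, 1, -0.04, 0.1, -0.5, 0, 0, 0, 1, 0, 0.1, -0.5, 0, 0, 0, 1, 0, 0.05, -0.5, 0, 0, 0, 1, 0, 0, -0.5, 0, 0, 0, 1, 0, 0, -0.5, 0, 0, 0, 1, 0, 0, -0.4, 0, 0, 0, 1, 0, 0, 0, 0, 0, 0, 1, 0, 0, 0, 0, 0, 0, 1]}}

```text
clock: 34.75
eef_pos: [538.8, 175.6, 104.0]
eef_rot: [-3.141, 0.0, 1.784]
wrist_force: [-0.2, 0.7, 1.0]
finger_gap: 0.2
finger_force: 0.0
```

Press gently a little further, until it reaches the level stop.

Call:
{"name": "jog_arm", "arguments": {"rows": [0, 0, -0.1, 0, 0, 0, 1, 0, 0, -0.1, 0, 0, 0, 1, 0, 0, -0.1, 0, 0, 0, 1, 0, 0, 0, 0, 0, 0, 1]}}

```text
clock: 35.08
eef_pos: [539.2, 175.6, 103.1]
eef_rot: [3.141, 0.0, 1.784]
wrist_force: [-7.8, -1.9, 16.0]
finger_gap: 0.3
finger_force: 8.5
```

Call:
{"name": "jog_arm", "arguments": {"rows": [0, 0, -0.1, 0, 0, 0, 1, 0, 0, 0, 0, 0, 0, 1]}}

```text
clock: 35.25
eef_pos: [539.5, 175.7, 103.0]
eef_rot: [3.14, 0.0, 1.784]
wrist_force: [-10.2, -3.4, 25.7]
finger_gap: 0.6
finger_force: 12.7
```

At the stop, so the plane is level. I'll retreat and measure.

Call:
{"name": "jog_arm", "arguments": {"rows": [0, 0, 0.4, 0, 0, 0, 1, 0, 0, 2.5, 0, 0, 0, 1, 0, 0, 3, 0, 0, 0, 1, 0, 0, 3, 0, 0, 0, 1, -1, 2, 0, 0, 0, 0, 0.55, -1, 2, 0, 0, 0, 0, 0.55, 0, 0, 0, 0, 0, 0, 0.55]}}

```text
clock: 35.83
eef_pos: [517.9, 217.9, 189.9]
eef_rot: [3.141, -0.001, 1.785]
wrist_force: [-0.3, 0.3, -0.3]
finger_gap: 16.5
finger_force: 0.0
```

```bash
python3 - <<'E'
from h import *
o=knobs();print(manip.read_state()['eef_pos'])
P=pts(*o['top'][1:]);x,y=P[...,0],P[...,1];px=(x-569)*.977+(y-26)*.211;py=-(x-569)*.211+(y-26)*.977
k=(abs(px)<55)&(py>8)&(py<115)&(P[...,2]>85)&(P[...,2]<110);X=P[k];A=np.c_[px[k],py[k],np.ones(k.sum())];print(np.linalg.lstsq(A,X[:,2],rcond=None)[0])
cv2.imwrite('pics/c8.png',np.vstack([cv2.resize(o['top'][0][170:320,140:400],None,fx=2,fy=2),cv2.resize(o['side'][0][160:280,220:400],(520,347))])[:600])
E
```

```text
top world [621.3 -68.9 157.9] plane 29.1 -103.3 79 [ 67 114 129]
top world [612.2 -20.  157.8] plane 30.6 -53.6 78 [79 82 84]
top world [547.6 -34.2 157.9] plane -35.6 -53.9 77 [137 133 133]
top world [550.  -84.3 158. ] plane -43.8 -103.4 74 [ 74 104 124]
side world [613.4 -24.  156.1] plane 30.8 -57.8 49 [29 27 31]
side world [549.  -38.7 156.4] plane -35.1 -58.5 53 [33 33 34]
side world [622.1 -73.7 156.7] plane 28.9 -108.2 52 [20 30 37]
side world [551.2 -88.8 155.4] plane -43.6 -107.9 63 [ 45  76 102]
[518.80592474 215.91595441 189.34466078]
[-1.62462621e-03  1.80337116e-03  9.45347158e+01]
```

View pics/c8.png

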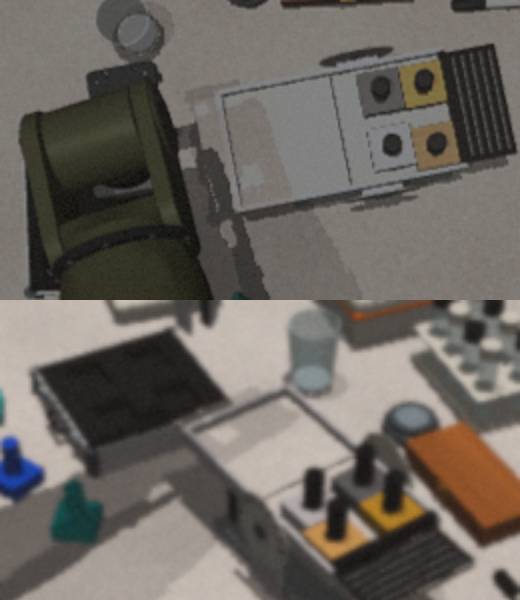

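The plane is level again. All four stand upright in the lower half against the stop: grey (380,88), brass (424,82), aluminium (391,146) and beech (437,143). Now brass goes to the tray.

Call:
{"name": "jog_arm", "arguments": {"rows": [0.875, -2.374, 0, 0, 0, 0, 0.5, 0.875, -2.374, 0, 0, 0, 0, 0.5, 0.875, -2.374, 0, 0, 0, 0, 0.5, 0.875, -2.374, 0, 0, 0, 0, 0.5, 0.875, -2.374, 0, 0, 0, 0, 0.5, 0.875, -2.374, 0, 0, 0, 0, 0.5, 0.875, -2.374, 0, 0, 0, 0, 0.5, 0.875, -2.374, 0, 0, 0, 0, 0.5, 0.875, -2.374, 0, 0, 0, 0, 0.5, 0.875, -2.374, 0, 0, 0, 0, 0.5, 0.875, -2.374, 0, 0, 0, 0, 0.5, 0.875, -2.374, 0, 0, 0, 0, 0.5, 0, 0, 0, 0, 0, 0, 0.5, 0, 0, -2, 0, 0, 0, 0.5, 0, 0, -2, 0, 0, 0, 0.5, 0, 0, -1.2, 0, 0, 0, 0.5, 0, 0, -0.6, 0, 0, 0, 0.5, 0, 0, -0.2, 0, 0, 0, 0.5, 0, 0, 0, 0, 0, 0, 0.5]}}

```text
clock: 37.52
eef_pos: [624.1, -69.2, 129.7]
eef_rot: [3.142, 0.0, 1.784]
wrist_force: [-0.7, 0.3, -0.1]
finger_gap: 46.8
finger_force: 0.0
```

Call:
{"name": "jog_arm", "arguments": {"rows": [0, 0, 0, 0, 0, 0, 1, 0, 0, 0, 0, 0, 0, 1, 0, 0, 0, 0, 0, 0, 1, 0, 0, 0, 0, 0, 0, 1, 0, 0, 0, 0, 0, 0, 1], "newtons": 30}}

```text
clock: 37.93
eef_pos: [624.2, -69.2, 129.9]
eef_rot: [3.141, 0.0, 1.784]
wrist_force: [-0.7, 0.7, 2.2]
finger_gap: 21.2
finger_force: 30.0
```

Call:
{"name": "jog_arm", "arguments": {"rows": [0, 0, 0.3, 0, 0, 0, 1, 0, 0, 0.7, 0, 0, 0, 1, 0, 0, 1.5, 0, 0, 0, 1, 0, 0, 2, 0, 0, 0, 1, 0, 0, 1.5, 0, 0, 0, 1, -0.507, -2.41, 0, 0, 0, -0.0152, 1, -0.507, -2.41, 0, 0, 0, -0.0152, 1, -0.507, -2.41, 0, 0, 0, -0.0152, 1, -0.507, -2.41, 0, 0, 0, -0.0152, 1, -0.507, -2.41, 0, 0, 0, -0.0152, 1, -0.507, -2.41, 0, 0, 0, -0.0152, 1, -0.507, -2.41, 0, 0, 0, -0.0152, 1, -0.507, -2.41, 0, 0, 0, -0.0152, 1, -0.507, -2.41, 0, 0, 0, -0.0152, 1, -0.507, -2.41, 0, 0, 0, -0.0152, 1, -0.507, -2.41, 0, 0, 0, -0.0152, 1, -0.507, -2.41, 0, 0, 0, -0.0152, 1, -0.507, -2.41, 0, 0, 0, -0.0152, 1, -0.507, -2.41, 0, 0, 0, -0.0152, 1, 0, 0, 0, 0, 0, 0, 1]}}

```text
clock: 39.6
eef_pos: [551.4, -410.4, 189.5]
eef_rot: [-3.141, 0.001, 1.567]
wrist_force: [-0.7, 0.1, -1.1]
finger_gap: 21.3
finger_force: 30.0
```

Call:
{"name": "jog_arm", "arguments": {"rows": [0, 0, -2, 0, 0, 0, 1, 0, 0, -3, 0, 0, 0, 1, 0, 0, -3, 0, 0, 0, 1, 0, 0, -3, 0, 0, 0, 1, 0, 0, -2, 0, 0, 0, 1, 0, 0, -1, 0, 0, 0, 1, 0, 0, -0.5, 0, 0, 0, 1, 0, 0, -0.2, 0, 0, 0, 1, 0, 0, 0, 0, 0, 0, 1]}}

```text
clock: 40.35
eef_pos: [553.5, -406.8, 43.6]
eef_rot: [3.14, 0.001, 1.571]
wrist_force: [0.3, -0.7, -0.3]
finger_gap: 21.1
finger_force: 30.0
```

Call:
{"name": "jog_arm", "arguments": {"rows": [0, 0, -0.2, 0, 0, 0, 1, 0, 0, -0.1, 0, 0, 0, 1, 0, 0, -0.1, 0, 0, 0, 1, 0, 0, 0, 0, 0, 0, 1]}}

```text
clock: 40.68
eef_pos: [553.3, -406.8, 39.0]
eef_rot: [3.141, 0.001, 1.571]
wrist_force: [0.3, -0.5, -0.6]
finger_gap: 21.6
finger_force: 30.0
```

Call:
{"name": "jog_arm", "arguments": {"rows": [0, 0, -0.05, 0, 0, 0, 1, 0, 0, 0, 0, 0, 0, 0.55, 0, 0, 0, 0, 0, 0, 0.55, 0, 0, 0, 0, 0, 0, 0.55, 0, 0, 1, 0, 0, 0, 0.55, 0, 0, 2.5, 0, 0, 0, 0.55, 0, 0, 3, 0, 0, 0, 0.55, 0, 0, 3, 0, 0, 0, 0.55, 0, 0, 3, 0, 0, 0, 0.55, 0, 0, 2.7, 0, 0, 0, 0.55]}}

```text
clock: 41.52
eef_pos: [553.1, -406.6, 192.9]
eef_rot: [3.14, 0.001, 1.571]
wrist_force: [0.2, -1.0, -0.4]
finger_gap: 42.3
finger_force: 0.0
```

Call:
{"name": "jog_arm", "arguments": {"rows": [-0.006, 2.48, 0, 0, 0, 0.0164, 0.5, -0.006, 2.48, 0, 0, 0, 0.0164, 0.5, -0.006, 2.48, 0, 0, 0, 0.0164, 0.5, -0.006, 2.48, 0, 0, 0, 0.0164, 0.5, -0.006, 2.48, 0, 0, 0, 0.0164, 0.5, -0.006, 2.48, 0, 0, 0, 0.0164, 0.5, -0.006, 2.48, 0, 0, 0, 0.0164, 0.5, -0.006, 2.48, 0, 0, 0, 0.0164, 0.5, -0.006, 2.48, 0, 0, 0, 0.0164, 0.5, -0.006, 2.48, 0, 0, 0, 0.0164, 0.5, -0.006, 2.48, 0, 0, 0, 0.0164, 0.5, -0.006, 2.48, 0, 0, 0, 0.0164, 0.5, -0.006, 2.48, 0, 0, 0, 0.0164, 0.5, 0, 0, 0, 0, 0, 0, 0.5]}}

```text
clock: 42.68
eef_pos: [552.3, -80.8, 190.9]
eef_rot: [3.141, -0.0, 1.788]
wrist_force: [-0.3, -0.2, 1.1]
finger_gap: 46.9
finger_force: 0.0
```

```bash
python3 - <<'E'
from h import *
o=knobs();print(manip.read_state()['eef_pos'])
P=pts(*o['top'][1:]);k=(np.hypot(P[...,0]-551,P[...,1]+406)<25)&(P[...,2]>50);print(k.sum(),P[k].mean(0))
E
```

```text
top world [612.8 -15.8 157.3] plane 32.0 -49.6 46 [87 86 89]
top world [545.5 -39.3 157.5] plane -38.7 -58.5 31 [68 70 74]
side world [551.6 -88.3 156.2] plane -43.0 -107.6 55 [23 28 27]
[552.39534231 -83.82125356 190.69022929]
81 [ 549.85423178 -404.80225923   65.71203296]
```

Call:
{"name": "jog_arm", "arguments": {"rows": [0, 0, -2, 0, 0, 0, 0.5, 0, 0, -2, 0, 0, 0, 0.5, 0, 0, -1.3, 0, 0, 0, 0.5, 0, 0, -0.6, 0, 0, 0, 0.5, 0, 0, -0.2, 0, 0, 0, 0.5, 0, 0, 0, 0, 0, 0, 0.5, 0, 0, 0, 0, 0, 0, 1, 0, 0, 0, 0, 0, 0, 1, 0, 0, 0, 0, 0, 0, 1, 0, 0, 0, 0, 0, 0, 1, 0, 0, 0, 0, 0, 0, 1]}}

```text
clock: 43.7
eef_pos: [552.4, -84.2, 129.4]
eef_rot: [3.141, 0.0, 1.784]
wrist_force: [-0.1, -0.4, 2.1]
finger_gap: 21.4
finger_force: 30.0
```

Call:
{"name": "jog_arm", "arguments": {"rows": [0, 0, 0.3, 0, 0, 0, 1, 0, 0, 0.7, 0, 0, 0, 1, 0, 0, 1.5, 0, 0, 0, 1, 0, 0, 2, 0, 0, 0, 1, 0, 0, 1.5, 0, 0, 0, 1, -0.567, -2.302, 0, 0, 0, -0.0152, 1, -0.567, -2.302, 0, 0, 0, -0.0152, 1, -0.567, -2.302, 0, 0, 0, -0.0152, 1, -0.567, -2.302, 0, 0, 0, -0.0152, 1, -0.567, -2.302, 0, 0, 0, -0.0152, 1, -0.567, -2.302, 0, 0, 0, -0.0152, 1, -0.567, -2.302, 0, 0, 0, -0.0152, 1, -0.567, -2.302, 0, 0, 0, -0.0152, 1, -0.567, -2.302, 0, 0, 0, -0.0152, 1, -0.567, -2.302, 0, 0, 0, -0.0152, 1, -0.567, -2.302, 0, 0, 0, -0.0152, 1, -0.567, -2.302, 0, 0, 0, -0.0152, 1, -0.567, -2.302, 0, 0, 0, -0.0152, 1, -0.567, -2.302, 0, 0, 0, -0.0152, 1, 0, 0, 0, 0, 0, 0, 1]}}

```text
clock: 45.37
eef_pos: [471.4, -409.7, 189.1]
eef_rot: [-3.141, 0.001, 1.568]
wrist_force: [-0.9, 0.2, -1.1]
finger_gap: 21.8
finger_force: 30.0
```

Call:
{"name": "jog_arm", "arguments": {"rows": [0, 0, -2, 0, 0, 0, 1, 0, 0, -3, 0, 0, 0, 1, 0, 0, -3, 0, 0, 0, 1, 0, 0, -3, 0, 0, 0, 1, 0, 0, -2, 0, 0, 0, 1, 0, 0, -1, 0, 0, 0, 1, 0, 0, -0.5, 0, 0, 0, 1, 0, 0, -0.2, 0, 0, 0, 1, 0, 0, -0.1, 0, 0, 0, 1, 0, 0, -0.1, 0, 0, 0, 1, 0, 0, 0, 0, 0, 0, 1]}}

```text
clock: 46.28
eef_pos: [473.2, -406.8, 40.9]
eef_rot: [3.141, 0.001, 1.571]
wrist_force: [-0.3, -0.4, -1.3]
finger_gap: 21.1
finger_force: 30.0
```

Call:
{"name": "jog_arm", "arguments": {"rows": [0, 0, -0.1, 0, 0, 0, 1, 0, 0, -0.05, 0, 0, 0, 1, 0, 0, 0, 0, 0, 0, 0.55, 0, 0, 0, 0, 0, 0, 0.55, 0, 0, 0, 0, 0, 0, 0.55, 0, 0, 1, 0, 0, 0, 0.55, 0, 0, 2.5, 0, 0, 0, 0.55, 0, 0, 3, 0, 0, 0, 0.55, 0, 0, 3, 0, 0, 0, 0.55, 0, 0, 3, 0, 0, 0, 0.55, 0, 0, 2.6, 0, 0, 0, 0.55]}}

```text
clock: 47.2
eef_pos: [472.9, -406.5, 192.7]
eef_rot: [3.14, 0.001, 1.571]
wrist_force: [0.5, 0.4, 0.7]
finger_gap: 42.3
finger_force: 0.0
```

Call:
{"name": "jog_arm", "arguments": {"rows": [0.886, 2.418, 0, 0, 0, 0.0133, 0.5, 0.886, 2.418, 0, 0, 0, 0.0133, 0.5, 0.886, 2.418, 0, 0, 0, 0.0133, 0.5, 0.886, 2.418, 0, 0, 0, 0.0133, 0.5, 0.886, 2.418, 0, 0, 0, 0.0133, 0.5, 0.886, 2.418, 0, 0, 0, 0.0133, 0.5, 0.886, 2.418, 0, 0, 0, 0.0133, 0.5, 0.886, 2.418, 0, 0, 0, 0.0133, 0.5, 0.886, 2.418, 0, 0, 0, 0.0133, 0.5, 0.886, 2.418, 0, 0, 0, 0.0133, 0.5, 0.886, 2.418, 0, 0, 0, 0.0133, 0.5, 0.886, 2.418, 0, 0, 0, 0.0133, 0.5, 0.886, 2.418, 0, 0, 0, 0.0133, 0.5, 0.886, 2.418, 0, 0, 0, 0.0133, 0.5, 0.886, 2.418, 0, 0, 0, 0.0133, 0.5, 0.886, 2.418, 0, 0, 0, 0.0133, 0.5, 0, 0, 0, 0, 0, 0, 0.5]}}

```text
clock: 48.62
eef_pos: [615.5, -15.9, 190.2]
eef_rot: [3.141, -0.0, 1.788]
wrist_force: [-0.1, -0.2, 0.8]
finger_gap: 47.1
finger_force: 0.0
```

```bash
python3 - <<'E'
from h import *
o=knobs();print(manip.read_state()['eef_pos'])
E
```

```text
side world [613.3 -24.3 155.8] plane 30.7 -58.1 48 [30 32 33]
side world [549.2 -38.3 156.5] plane -34.9 -58.2 53 [29 28 31]
[614.67903266 -19.13014732 190.00086825]
```

Call:
{"name": "jog_arm", "arguments": {"rows": [0, -0.05, -2, 0, 0, 0, 0.5, 0, 0, -2, 0, 0, 0, 0.5, 0, 0, -1.2, 0, 0, 0, 0.5, 0, 0, -0.6, 0, 0, 0, 0.5, 0, 0, -0.2, 0, 0, 0, 0.5, 0, 0, 0, 0, 0, 0, 0.5, 0, 0, 0, 0, 0, 0, 1, 0, 0, 0, 0, 0, 0, 1, 0, 0, 0, 0, 0, 0, 1, 0, 0, 0, 0, 0, 0, 1, 0, 0, 0, 0, 0, 0, 1]}}

```text
clock: 49.63
eef_pos: [614.9, -20.1, 129.9]
eef_rot: [3.141, 0.0, 1.784]
wrist_force: [0.0, 0.1, 1.8]
finger_gap: 21.7
finger_force: 30.0
```

Call:
{"name": "jog_arm", "arguments": {"rows": [0, 0, 0.3, 0, 0, 0, 1, 0, 0, 0.7, 0, 0, 0, 1, 0, 0, 1.5, 0, 0, 0, 1, 0, 0, 2, 0, 0, 0, 1, 0, 0, 1.5, 0, 0, 0, 1, -0.477, -2.357, 0, 0, 0, -0.0164, 1, -0.477, -2.357, 0, 0, 0, -0.0164, 1, -0.477, -2.357, 0, 0, 0, -0.0164, 1, -0.477, -2.357, 0, 0, 0, -0.0164, 1, -0.477, -2.357, 0, 0, 0, -0.0164, 1, -0.477, -2.357, 0, 0, 0, -0.0164, 1, -0.477, -2.357, 0, 0, 0, -0.0164, 1, -0.477, -2.357, 0, 0, 0, -0.0164, 1, -0.477, -2.357, 0, 0, 0, -0.0164, 1, -0.477, -2.357, 0, 0, 0, -0.0164, 1, -0.477, -2.357, 0, 0, 0, -0.0164, 1, -0.477, -2.357, 0, 0, 0, -0.0164, 1, -0.477, -2.357, 0, 0, 0, -0.0164, 1, 0, 0, 0, 0, 0, 0, 1]}}

```text
clock: 51.22
eef_pos: [551.4, -330.1, 189.7]
eef_rot: [-3.141, 0.001, 1.567]
wrist_force: [-0.0, -0.4, -1.1]
finger_gap: 21.5
finger_force: 30.0
```

Call:
{"name": "jog_arm", "arguments": {"rows": [0, 0, -2, 0, 0, 0, 1, 0, 0, -3, 0, 0, 0, 1, 0, 0, -3, 0, 0, 0, 1, 0, 0, -3, 0, 0, 0, 1, 0, 0, -2, 0, 0, 0, 1, 0, 0, -1, 0, 0, 0, 1, 0, 0, -0.5, 0, 0, 0, 1, 0, 0, -0.2, 0, 0, 0, 1, 0, 0, -0.1, 0, 0, 0, 1, 0, 0, -0.1, 0, 0, 0, 1, 0, 0, 0, 0, 0, 0, 1]}}

```text
clock: 52.13
eef_pos: [553.1, -326.8, 41.5]
eef_rot: [3.14, 0.001, 1.571]
wrist_force: [1.1, 0.6, -1.3]
finger_gap: 21.8
finger_force: 30.0
```

Call:
{"name": "jog_arm", "arguments": {"rows": [0, 0, -0.1, 0, 0, 0, 1, 0, 0, -0.05, 0, 0, 0, 1, 0, 0, 0, 0, 0, 0, 0.55, 0, 0, 0, 0, 0, 0, 0.55, 0, 0, 0, 0, 0, 0, 0.55, 0, 0, 1, 0, 0, 0, 0.55, 0, 0, 2.5, 0, 0, 0, 0.55, 0, 0, 3, 0, 0, 0, 0.55, 0, 0, 3, 0, 0, 0, 0.55, 0, 0, 3, 0, 0, 0, 0.55, 0, 0, 2.6, 0, 0, 0, 0.55]}}

```text
clock: 53.05
eef_pos: [552.7, -326.6, 193.2]
eef_rot: [3.14, 0.001, 1.571]
wrist_force: [0.0, 0.1, -0.0]
finger_gap: 42.3
finger_force: 0.0
```

Call:
{"name": "jog_arm", "arguments": {"rows": [-0.025, 2.436, 0, 0, 0, 0.0178, 0.5, -0.025, 2.436, 0, 0, 0, 0.0178, 0.5, -0.025, 2.436, 0, 0, 0, 0.0178, 0.5, -0.025, 2.436, 0, 0, 0, 0.0178, 0.5, -0.025, 2.436, 0, 0, 0, 0.0178, 0.5, -0.025, 2.436, 0, 0, 0, 0.0178, 0.5, -0.025, 2.436, 0, 0, 0, 0.0178, 0.5, -0.025, 2.436, 0, 0, 0, 0.0178, 0.5, -0.025, 2.436, 0, 0, 0, 0.0178, 0.5, -0.025, 2.436, 0, 0, 0, 0.0178, 0.5, -0.025, 2.436, 0, 0, 0, 0.0178, 0.5, -0.025, 2.436, 0, 0, 0, 0.0178, 0.5, 0, 0, 0, 0, 0, 0, 0.5]}}

```text
clock: 54.13
eef_pos: [549.6, -30.9, 191.0]
eef_rot: [3.141, -0.0, 1.788]
wrist_force: [0.5, -0.9, -0.4]
finger_gap: 46.8
finger_force: 0.0
```

```bash
python3 - <<'E'
from h import *
o=knobs();print(manip.read_state()['eef_pos'])
E
```

```text
side world [549.  -37.9 155.9] plane -35.0 -57.8 54 [41 42 45]
[549.71621637 -33.80022961 190.73617943]
```

Call:
{"name": "jog_arm", "arguments": {"rows": [0, 0, -2, 0, 0, 0, 0.5, 0, 0, -2, 0, 0, 0, 0.5, 0, 0, -1.3, 0, 0, 0, 0.5, 0, 0, -0.6, 0, 0, 0, 0.5, 0, 0, -0.2, 0, 0, 0, 0.5, 0, 0, 0, 0, 0, 0, 0.5, 0, 0, 0, 0, 0, 0, 1, 0, 0, 0, 0, 0, 0, 1, 0, 0, 0, 0, 0, 0, 1, 0, 0, 0, 0, 0, 0, 1, 0, 0, 0, 0, 0, 0, 1]}}

```text
clock: 55.15
eef_pos: [549.8, -34.2, 129.4]
eef_rot: [3.141, 0.0, 1.785]
wrist_force: [-0.7, -0.6, 2.3]
finger_gap: 21.8
finger_force: 30.0
```

Call:
{"name": "jog_arm", "arguments": {"rows": [0, 0, 0.3, 0, 0, 0, 1, 0, 0, 0.7, 0, 0, 0, 1, 0, 0, 1.5, 0, 0, 0, 1, 0, 0, 2, 0, 0, 0, 1, 0, 0, 1.5, 0, 0, 0, 1, -0.591, -2.248, 0, 0, 0, -0.0164, 1, -0.591, -2.248, 0, 0, 0, -0.0164, 1, -0.591, -2.248, 0, 0, 0, -0.0164, 1, -0.591, -2.248, 0, 0, 0, -0.0164, 1, -0.591, -2.248, 0, 0, 0, -0.0164, 1, -0.591, -2.248, 0, 0, 0, -0.0164, 1, -0.591, -2.248, 0, 0, 0, -0.0164, 1, -0.591, -2.248, 0, 0, 0, -0.0164, 1, -0.591, -2.248, 0, 0, 0, -0.0164, 1, -0.591, -2.248, 0, 0, 0, -0.0164, 1, -0.591, -2.248, 0, 0, 0, -0.0164, 1, -0.591, -2.248, 0, 0, 0, -0.0164, 1, -0.591, -2.248, 0, 0, 0, -0.0164, 1, 0, 0, 0, 0, 0, 0, 1]}}

```text
clock: 56.73
eef_pos: [471.7, -329.5, 189.3]
eef_rot: [-3.141, 0.001, 1.568]
wrist_force: [-0.1, 0.2, -2.4]
finger_gap: 21.7
finger_force: 30.0
```

Call:
{"name": "jog_arm", "arguments": {"rows": [0, 0, -2, 0, 0, 0, 1, 0, 0, -3, 0, 0, 0, 1, 0, 0, -3, 0, 0, 0, 1, 0, 0, -3, 0, 0, 0, 1, 0, 0, -2, 0, 0, 0, 1, 0, 0, -1, 0, 0, 0, 1, 0, 0, -0.5, 0, 0, 0, 1, 0, 0, -0.2, 0, 0, 0, 1, 0, 0, -0.1, 0, 0, 0, 1, 0, 0, -0.1, 0, 0, 0, 1, 0, 0, 0, 0, 0, 0, 1]}}

```text
clock: 57.65
eef_pos: [473.2, -326.7, 40.9]
eef_rot: [3.14, 0.001, 1.571]
wrist_force: [-0.2, -0.1, -1.0]
finger_gap: 21.5
finger_force: 30.0
```

Call:
{"name": "jog_arm", "arguments": {"rows": [0, 0, -0.1, 0, 0, 0, 1, 0, 0, -0.05, 0, 0, 0, 1, 0, 0, 0, 0, 0, 0, 0.55, 0, 0, 0, 0, 0, 0, 0.55, 0, 0, 0, 0, 0, 0, 0.55, 0, 0, 1, 0, 0, 0, 0.55, 0, 0, 2.5, 0, 0, 0, 0.55, 0, 0, 3, 0, 0, 0, 0.55, 0, 0, 3, 0, 0, 0, 0.55, 0, 0, 3, 0, 0, 0, 0.55, 0, 0, 2.6, 0, 0, 0, 0.55, -2.5, 0, 0, 0, 0, 0, 0.55, -2.5, 0, 0, 0, 0, 0, 0.55, -2.5, 0, 0, 0, 0, 0, 0.55, -2.5, 0, 0, 0, 0, 0, 0.55, -2.5, 0, 0, 0, 0, 0, 0.55, 0, 0, 0, 0, 0, 0, 0.55]}}

```text
clock: 59.07
eef_pos: [345.1, -326.4, 190.4]
eef_rot: [3.142, 0.001, 1.57]
wrist_force: [-0.6, -0.5, 0.8]
finger_gap: 42.4
finger_force: 0.0
```

```bash
python3 - <<'E'
from h import *
o={n:shot(n) for n in('top','side')}
P=pts(*o['top'][1:]);x,y=P[...,0],P[...,1];px=(x-569)*.977+(y-26)*.211;py=-(x-569)*.211+(y-26)*.977
k=(abs(px)<55)&(abs(py)<115)&(P[...,2]>75)&(P[...,2]<120);A=np.c_[px[k],py[k],np.ones(k.sum())];print('plane slope',np.linalg.lstsq(A,P[k][:,2],rcond=None)[0])
cv2.imwrite('pics/end.png',np.hstack([o['top'][0][80:400,80:600],cv2.resize(o['side'][0][120:400,180:440],(280,302)).repeat(1,0)[:302] if 0 else cv2.resize(o['side'][0][280:400,300:430],(280,320))]))
E
```

```text
plane slope [-2.31354066e-04 -1.24369431e-04  9.46691241e+01]
```

View pics/end.png

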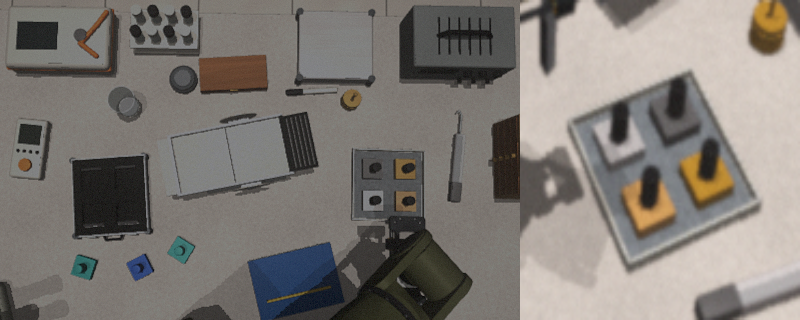

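The four sliders stand upright in the tray, at (372,167), (405,168), (373,200) and (406,200). The plane is empty and level, the case is empty and the bystanders haven't moved.

```bash
python3 -c "
from cell import manip
print(manip.sign_off())"
```

```text
the job is handed in; nothing more can be done
None
```

I handed the job in at about 59 s of the 210 s allowed: all four sliders slid down to the stop, the plane was levelled again before I took them off, and they now stand upright in the white tray, with the plane level and the other things on the bench as they were.

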